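Shut the valet box past its spring catch

ROBOT

A 6-joint arm with a two-finger parallel gripper is mounted at the origin on the work surface. World frame = base frame: x ahead of the robot, y to its left, z up, the work surface at z = 0. Lengths are in m, angles in degrees, forces in N, time in s.
With the tool pointing down it reaches from about 0.3 to 0.75 m from the base axis. Payload 8.5 kg.
Tool frame: the origin (TCP) lies on the centre line of the jaws, within the pads' length; the fingertips stand 25 mm ahead of it and the grasp point (between the pads) lies 6 mm ahead of it; z points along the fingers, y is the line along which they close (so a half turn about z gives the same grasp; the last joint's range is limited). The gripper opens to 85 mm and grips with 20 to 120 N. Pads are 22 mm wide; open, the fingers measure 114 mm over their backs; the gripper's body (76 mm by 85 mm) begins 54 mm behind the grasp point. The pads swing forward as they close: fully open they stand 13 mm farther back than shut.
Start: joints at [60.888, 21.807, 74.336, -0, 83.858, -12.336], TCP at [0.159, 0.527, 0.256] pointing down, gripper open.
Joint ranges: [-178.18, 178.18], [-50.72, 133.34], [12.68, 142.11], [-81.47, 261.47], [9.98, 163.14], [-165.26, 165.26]. Speed limits (degrees/s): [136.94, 136.94, 180, 180, 180, 180].

INTERFACE

Orientations are given as a 3x3 rotation matrix whose columns are the frame's x, y, z axes.
In Python, from rig import telemetry, optics, env gives the robot as it stands.
- The arm moves only by the tool send_rows, never from a script. Its argument "deltas" is a list that holds one entry, the list of rows, each a list of 7 numbers: the shift along the tool's x, y, z in m, then the turn, a rotation vector about the tool's x, y, z in rad, then the opening, from -1 (shut) to 1 (fully open), so that 0 is half open. In form: [[[x, y, z, ax, ay, az, grip], ...]]. A call has 1 to 12 rows; each row shifts and turns the commanded pose from where the row before left it, along the tool's axes as they then stand; what a row does not reach is not made up. A row lasts 1/8 s, in which the tool goes at most 62.5 mm and 10.7 degrees, less where a joint would pass 70% of its speed; a pose out of reach is approached as far as the arm can. A call is refused whole if a number of a shift passes 0.0625 or a number of a turn 0.188, either way. A call with a gripper value outside its range is refused whole. The fingers move at their own pace and stop on an object; "squeeze" is the grip in N (left out, the last holds). Time passes only in rows, so rows that do not move let the fingers close. It gives the time, the measured TCP pose, the force, the opening and the grip force at its end, in the units of the state.
- telemetry.observe(): the state, without advancing time (a new reading comes with each control period).
- optics.get_image(name): name is "scene" or "top" or "wrist"; returns a dict with "image" (400x640x3 uint8, red, green, blue), "range_z" (400x640 float32, m along the optical axis (not along the pixel's ray), 0 where there is no reading), "K" (3x3 intrinsics, pixels), "rvec" (rotation vector, rad) and "tvec" (3), from world to camera coordinates, as OpenCV has them; the wrist camera has in their place "hand_eye" (4x4, takes a point from camera to tool coordinates, whose origin is the TCP and whose axes are the flange's). Camera axes: x right, y down, z forward; pixel columns grow to the right and rows downward; lengths in m; the calibration is good to about 2 mm. A picture is of the moment at which its call begins: read the wrist's pose just before it.
- env.close_job(): hands the job in; it is judged then, once.
The state is a dict: "time_s": time; "q": joint angles; "qvel": joint speeds; "joint_efforts": joint torques, N m; "position": TCP position; "tool_rot": TCP orientation; "ft_force": force on the tool from outside, world axes, zero at the start; "wrist_torque": the same for the moment, N m; "grip_width": finger opening in m; "gripper_force": force on a finger pad.
Only numpy, scipy, OpenCV 4.12 (cv2) and the standard library are available. Lean on these libraries where they do the work, as an engineer would, in place of code of your own. Each camera call takes 0.05 s, during which the arm holds its last target. There are 200 camera calls.

TASK

The sliding lid of the walnut valet box stands open, blocked by the box's brass spring catch. With the fingertips, press the long brass pad of the catch down and, keeping it down, push the lid past the catch until the lid is fully shut over the pocket and the catch has sprung up again behind it; then take the hand away. Only press and push: lift or carry nothing, and leave everything else on the dresser where it stands.

Things in the scene. Friction and masses are not known exactly. Their poses are not given: they have to be found in the camera images.
- valet_box: Walnut box 270 x 110 mm, fixed; origin at its underside's centre, z up, x along its length, the way the lid shuts, away from the robot (within 30 degrees): catch pad end x -135, pocket end x +135 mm. Flat deck 45 mm above the dresser; a rail 12 mm high, 9 wide along each long edge of the deck (92 between them).
- pocket (a point): Middle of the open-topped pocket that the lid shuts over, at deck height; x 55 to 120 mm in the box's frame, with cufflinks inside.
- lid (a joint): How far the walnut lid is pushed towards shut (m), along the box's x: 0 open, 0.100 fully shut at its stop; starts at 0 to 0.012. It cannot lift off or turn, drags with about 1.5 N, stays where left. With the catch up, the catch's tooth stops it at 0.015; past about 0.094 the tooth springs up behind the lid's skid and keeps it shut.
- lid_edge (a point): Middle of the lid's rear edge face (robot side), the upright face to push: 110 mm wide, 16 tall, 59 to 75 mm above the dresser; this point is at 67 mm, at x -85 in the box's frame at lid joint 0; it moves with the lid, axes as the box's. The lid is a board 113 (along x) x 110 x 16 mm whose rear 38 mm overhang the catch pad, 14 mm above the deck.
- lid_skid (a point): Middle of the underside of the lid's skid, the block under the board that runs 1 mm above the deck: 70 mm long, 88 wide, at x -47 to 23 mm in the box's frame at lid joint 0; moves with the lid.
- catch (a joint): How far the brass catch is pressed down (m): 0 up, 0.009 fully down. A spring presses it up with about 2.4 N when up, 6 N when fully down. Pad and tooth are one part. The lid can pass while the catch is down 7 mm or more; once the skid covers the tooth, the skid keeps it down by itself.
- catch_pad (a point): Middle of the catch pad's flat top; moves with the catch. Pad 65 mm long (x -116 to -51 in the box's frame), 26 wide; top 56 mm above the dresser when up, 47 when fully down (2 mm above the deck, so a fingertip can slide along it and on over the deck). It shows behind the lid's rear edge; the rest runs on under the overhanging board.
- catch_tooth (a point): Middle of the top of the catch's tooth, in front of the lid at the start: 8 mm long (x 38 to 46 in the box's frame), 30 wide, standing 8 mm above the deck when the catch is up, sunk below the deck when it is fully down.
- comb: Black plastic comb 150 x 30 x 5 mm lying beside the box, loose; origin at the underside's centre. Leave it.
- tin: Round aluminium tin, 72 mm across, 26 mm high, beside the box, loose; origin at the underside's centre. Leave it.
- tray_a: White ceramic cufflink tray 75 x 105 x 18 mm, loose; origin at the underside's centre. Leave it.
- tray_b: The other, equal ceramic cufflink tray, loose. Leave it.
- votive: Blue glass votive holder, 68 mm across, 66 mm high, beside the box, loose; origin at the underside's centre. Leave it.
- vial: Small closed amber glass bottle, 36 mm across, 60 mm high, standing beside the box, loose; origin at the underside's centre. Leave it.

How it is judged:
By the outcome, as a careful person would: the job done as asked, in the order asked, and still so for the second after the job is handed in, with the robot touching nothing.
It also fails if it takes over 38 s, if anything falls off the work surface, if the arm or the gripper's body presses on something with over 40 N, if the wrist force passes 120 N, or if a joint passes its speed limit or range.

## Working session

There is one attempt and no reset: what is moved stays moved. The work goes in short steps, Python scripts to look and compute and a tool call to move; the robot and the scene stay as the last step left them, time stands still between calls to the robot, and variables do not carry over. Pictures are saved under pics/ and viewed, at most 10 in all, crops included, and the job is handed in when it is done.

Besides the shell and the picture viewer there is one more tool, called after "Request:" as name(argument=value, ...) on one line, values as JSON. send_rows: Moves the arm, as the interface text tells. Its arguments: {"type":"object","properties":{"deltas":{"type":"array"},"squeeze":{"type":"number"}},"required":["deltas"]}

```bash
mkdir -p pics; ls
cat > h.py <<'E'
import numpy as np,cv2
from rig import telemetry,optics,env
def grab(n):
    s=telemetry.observe(); d=optics.get_image(n)
    if 'hand_eye' in d:
        T=np.eye(4);T[:3,:3]=np.array(s['tool_rot']).reshape(3,3);T[:3,3]=s['position'];C=T@np.array(d['hand_eye'])
    else:
        R=cv2.Rodrigues(np.array(d['rvec'],float))[0];C=np.eye(4);C[:3,:3]=R.T;C[:3,3]=-R.T@np.array(d['tvec']).ravel()
    return d,C
def cloud(d,C):
    z=d['range_z'];v,u=np.mgrid[:z.shape[0],:z.shape[1]];K=np.array(d['K'])
    p=np.stack([(u-K[0,2])/K[0,0]*z,(v-K[1,2])/K[1,1]*z,z],-1)
    P=p@C[:3,:3].T+C[:3,3];P[z==0]=np.nan;return P
E
python3 - <<'E'
from h import *
for n in('top','scene'):
    d,C=grab(n);cv2.imwrite(f'pics/{n}0.png',d['image'][:,:,::-1]);np.savez(f'{n}0.npz',P=cloud(d,C),C=C,K=d['K'],im=d['image'])
    print(n,C[:3,3],np.array(d['K'])[0])
print({k:np.round(v,3).tolist() for k,v in telemetry.observe().items()})
E
```

```text
pics
top [0.51295371 0.01995206 1.12615445] [399.89781896   0.         319.74077896]
scene [1.21635645 0.53867003 0.70641097] [427.63734016   0.         324.76395018]
{'time_s': 0.1, 'q': [60.887, 21.836, 74.378, -0.002, 83.857, -12.338], 'qvel': [0.013, -0.071, -0.192, -0.133, -0.049, -0.038], 'joint_efforts': [0.005, -44.922, -23.166, -0.0, 0.004, 0.0], 'position': [0.159, 0.526, 0.256], 'tool_rot': [[-0.957, 0.289, -0.001], [0.289, 0.957, -0.001], [0.0, -0.001, -1.0]], 'ft_force': [0.267, 0.879, 0.429], 'wrist_torque': [0.056, -0.018, -0.011], 'gripper_force': 0.0, 'grip_width': 0.086}
```

View pics/top0.png

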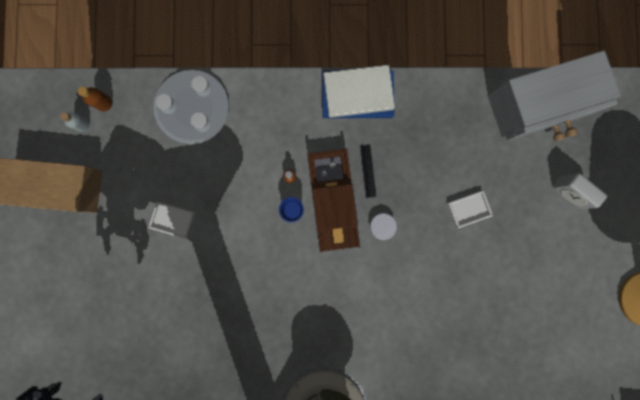

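View pics/scene0.png

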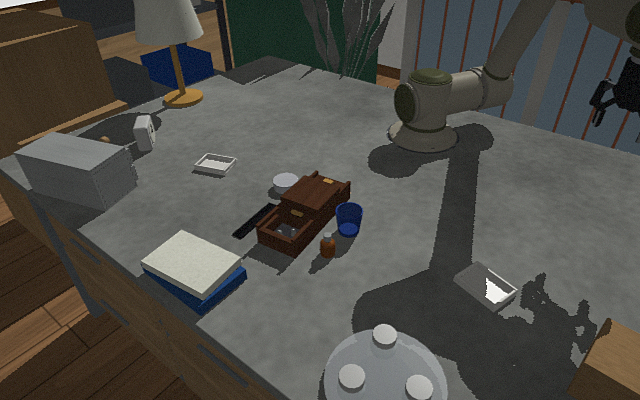

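The top view shows the box at columns 308–358, rows 148–250, with the brass pad at about (338,235). The votive (291,208) and vial (289,176) are on its left. The tin (383,227) and comb (368,170) are on its right.

Run:
```python
from h import *
f=np.load('top0.npz');P=f['P'];im=f['im'];C=f['C'];K=f['K']
def ray(u,v,z):
    d=C[:3,:3]@np.linalg.inv(K)@[u,v,1];return C[:3,3]+d*(z-C[2,3])/d[2]
roi=np.zeros(P.shape[:2],bool);roi[140:256,303:364]=1
z=P[...,2]
r,g,b=[im[...,i].astype(int) for i in range(3)]
def rect(m,n):
    m=cv2.morphologyEx(m.astype(np.uint8),cv2.MORPH_OPEN,np.ones((3,3)))
    k,l,s,c=cv2.connectedComponentsWithStats(m);i=1+s[1:,4].argmax();m=l==i
    print(n,m.sum(),'z',np.nanmedian(z[m]));q=P[m][:,:2].astype(np.float32)
    R=cv2.minAreaRect(q);print(R,cv2.boxPoints(R).round(3).tolist());return m
rect(roi&(z>.035)&(z<.09),'box');rect(roi&(z>.068)&(z<.09),'lid')
br=roi&(r>130)&(r-b>60);vv,uu=np.where(br&(np.mgrid[:400,:640][0]>220));print('pad px',uu.mean(),vv.mean(),uu.min(),uu.max(),vv.min(),vv.max(),ray(uu.mean(),vv.mean(),.056),len(uu), np.nanmedian(z[vv,uu]))
for n,(a,b_,c,d) in dict(votive=(190,225,276,306),vial=(150,200,276,303),tin=(208,245,366,402),comb=(140,202,360,378)).items():
    s=P[a:b_,c:d].reshape(-1,3);s=s[s[:,2]>(.003 if n=='comb' else .012)];
    if len(s):print(n,len(s),s.min(0).round(3),s.max(0).round(3))
```

```text
box 3464 z 0.0705914818257759
((0.5782333612442017, -0.026441022753715515), (0.2695625424385071, 0.1102403774857521), 7.025002956390381) [[0.43799999356269836, 0.012000000104308128], [0.45100000500679016, -0.09799999743700027], [0.718999981880188, -0.06499999761581421], [0.7049999833106995, 0.04500000178813934]]
lid 1769 z 0.0748311760048519
((0.5566973686218262, -0.02913043648004532), (0.11282937973737717, 0.10999665409326553), 7.209125518798828) [[0.49399998784065247, 0.017999999225139618], [0.5080000162124634, -0.09099999815225601], [0.6200000047683716, -0.07699999958276749], [0.6060000061988831, 0.032999999821186066]]
pad px 337.6991150442478 235.1946902654867 333 342 229 242 [ 0.48246279 -0.03877849  0.056     ] 113 0.055708018217196065
votive 286 [0.518 0.053 0.012] [0.585 0.12  0.07 ]
vial 170 [0.579 0.069 0.013] [0.664 0.109 0.07 ]
tin 536 [ 0.47  -0.199  0.015] [ 0.539 -0.129  0.031]
comb 363 [ 0.576 -0.155  0.003] [ 0.75  -0.105  0.01 ]
```

Box centre is (0.578, −0.026), yaw about 7.1°. The fitted sizes of 270×110 and 113×110 and the heights all match the description. The lid joint is at about 0.007, and the visible pad centre is (0.482, −0.038). I'll shut the fingers and go above it.

Request:
send_rows(deltas=[[[-0.0393,-0.0372,0,0,0,0,-1],[-0.0393,-0.0372,0,0,0,0,-1],[-0.0393,-0.0372,0,0,0,0,-1],[-0.0393,-0.0372,0,0,0,0,-1],[-0.0393,-0.0372,0,0,0,0,-1],[-0.0393,-0.0372,0,0,0,0,-1],[-0.0393,-0.0372,0,0,0,0,-1],[-0.0393,-0.0372,0,0,0,0,-1],[-0.0393,-0.0372,0,0,0,0,-1],[-0.0393,-0.0372,0,0,0,0,-1],[-0.0393,-0.0372,0,0,0,0,-1],[-0.0393,-0.0372,0,0,0,0,-1]]])

```text
time_s: 1.6
position: [0.4819, -0.0387, 0.2561]
tool_rot: [[-0.957, 0.289, -0.0], [0.289, 0.957, 0.0], [0.0, 0.0, -1.0]]
ft_force: [-0.1, 1.2, -0.1]
grip_width: 0.0002
gripper_force: 0.0
```

Request:
send_rows(deltas=[[[0,0,0.03,0,0,-0.139,-1],[0,0,0.03,0,0,-0.139,-1],[0,0,0.03,0,0,-0.139,-1],[0,0,0,0,0,0,-1],[0,0,0,0,0,0,-1]]])

```text
time_s: 2.22
position: [0.4819, -0.0371, 0.1673]
tool_rot: [[-0.993, -0.121, 0.001], [-0.121, 0.993, -0.0], [-0.001, -0.001, -1.0]]
ft_force: [-0.8, -0.5, -0.3]
grip_width: 0.0003
gripper_force: 0.0
```

Run:
```python
from h import *
print({k:np.round(v,4).tolist() for k,v in telemetry.observe().items()})
d,C=grab('wrist');cv2.imwrite('pics/w1.png',d['image'][:,:,::-1]);P=cloud(d,C);print(C.round(3))
np.savez('w1.npz',P=P,im=d['image'],C=C,K=d['K'])
im=d['image'].astype(int);z=P[...,2]
m=(im[...,0]>100)&(im[...,0]-im[...,2]>50)&(z>.05)&(z<.062)
print(m.sum(),cv2.minAreaRect(P[m][:,:2].astype(np.float32)),np.median(z[m]))
```

```text
{'time_s': 2.225, 'q': [-18.468, 20.4116, 92.953, -0.0003, 66.5614, -115.4403], 'qvel': [-0.0018, -0.7656, -0.388, -0.0579, -0.2927, -0.6178], 'joint_efforts': [-0.0676, -38.5412, -18.6984, -0.0017, 0.0004, -0.0176], 'position': [0.4819, -0.0371, 0.1673], 'tool_rot': [[-0.9926, -0.1214, 0.0012], [-0.1214, 0.9926, -0.0004], [-0.0012, -0.0006, -1.0]], 'ft_force': [-0.7603, -0.5351, -0.2681], 'wrist_torque': [-0.0287, 0.0044, 0.0481], 'gripper_force': 0.0, 'grip_width': 0.0003}
[[-0.121  0.944  0.308  0.403]
 [ 0.993  0.115  0.038 -0.046]
 [ 0.001  0.31  -0.951  0.285]
 [ 0.     0.     0.     1.   ]]
2192 ((0.4754630923271179, -0.03947129845619202), (0.05926312878727913, 0.10410650074481964), 6.96189022064209) 0.056386407263087635
```

View pics/w1.png

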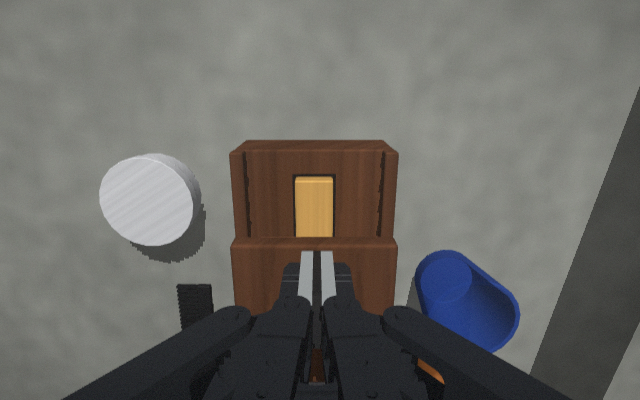

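The wrist view shows the brass pad at columns 295–334, rows 178–237, with the lid edge below it at row 238. The shut fingers at column ~317 are in line with the pad. Next I'll cast those pixels into the world.

Run:
```python
from h import *
f=np.load('w1.npz');C=f['C'];K=f['K'];a=np.radians(7.1);o=np.array([.5782,-.0264]);R=np.array([[np.cos(a),np.sin(a)],[-np.sin(a),np.cos(a)]])
for u,v,z in [(295,178,.056),(334,178,.056),(314.5,237,.056),(314.5,238,.075),(230,238,.075),(397,238,.075)]:
    d=C[:3,:3]@np.linalg.inv(K)@[u,v,1];p=C[:3,3]+d*(z-C[2,3])/d[2];print(u,v,p.round(4),(R@(p[:2]-o)).round(4))
print('tcp',R@(np.array([.4819,-.0371])-o))
```

```text
295 178 [ 0.4644 -0.0523  0.056 ] [-0.1162 -0.0117]
334 178 [ 0.4612 -0.0267  0.056 ] [-0.1161  0.0141]
314.5 237 [ 0.505  -0.0344  0.056 ] [-0.0736  0.0011]
314.5 238 [ 0.4973 -0.0353  0.075 ] [-0.0814  0.0012]
230 238 [ 0.5038 -0.089   0.075 ] [-0.0816 -0.053 ]
397 238 [0.4909 0.0172 0.075 ] [-0.0813  0.0541]
tcp [-0.0968841   0.00128487]
```

Request:
send_rows(deltas=[[[0,0,0.025,0,0,0,-1],[0,0,0.025,0,0,0,-1],[0,0,0.02,0,0,0,-1],[0,0,0,0,0,0,-1],[0,0,0,0,0,0,-1]]])

```text
time_s: 2.9
position: [0.4821, -0.0371, 0.0976]
tool_rot: [[-0.992, -0.123, 0.002], [-0.123, 0.992, -0.001], [-0.002, -0.001, -1.0]]
ft_force: [0.1, 0.5, 0.6]
grip_width: -0.0001
gripper_force: 0.0
```

Measurements agree: the pad's rear end is at −116, the lid edge at about −80, and the lateral offset is under 1 mm. I'll back off 2 mm from the lid and lower to just above the pad.

Request:
send_rows(deltas=[[[0.002,0,0.004,0,0,0,-1],[0,0,0.006,0,0,0,-1],[0,0,0.004,0,0,0,-1],[0,0,0,0,0,0,-1],[0,0,0,0,0,0,-1]]])

```text
time_s: 3.52
position: [0.4795, -0.0372, 0.0823]
tool_rot: [[-0.992, -0.124, -0.0], [-0.124, 0.992, -0.0], [0.0, -0.0, -1.0]]
ft_force: [-0.1, -0.1, -0.9]
grip_width: 0.0003
gripper_force: 0.0
```

Request:
send_rows(deltas=[[[0,0,0.003,0,0,0,-1],[0,0,0.003,0,0,0,-1],[0,0,0,0,0,0,-1],[0,0,0,0,0,0,-1]]])

```text
time_s: 4.03
position: [0.4796, -0.0373, 0.0765]
tool_rot: [[-0.992, -0.124, 0.0], [-0.124, 0.992, -0.0], [-0.0, -0.0, -1.0]]
ft_force: [-0.0, -0.6, 5.0]
grip_width: 0.0001
gripper_force: 1.9
```

The force of 5 N at about 4.5 mm of travel fits the spring. I'll press fully.

Request:
send_rows(deltas=[[[0,0,0.003,0,0,0,-1],[0,0,0.0015,0,0,0,-1],[0,0,0,0,0,0,-1],[0,0,0,0,0,0,-1]]])

```text
time_s: 4.53
position: [0.4796, -0.0372, 0.0719]
tool_rot: [[-0.992, -0.124, 0.0], [-0.124, 0.992, -0.0], [-0.0, -0.0, -1.0]]
ft_force: [-0.2, -0.9, 6.3]
grip_width: -0.0003
gripper_force: 2.8
```

Run:
```python
from h import *
s=telemetry.observe();print(np.round(s['position'],4),np.round(s['ft_force'],2))
d,C=grab('wrist');cv2.imwrite('pics/w2.png',d['image'][:,:,::-1])
```

```text
[ 0.4796 -0.0372  0.0719] [-0.23 -0.94  6.3 ]
```

View pics/w2.png

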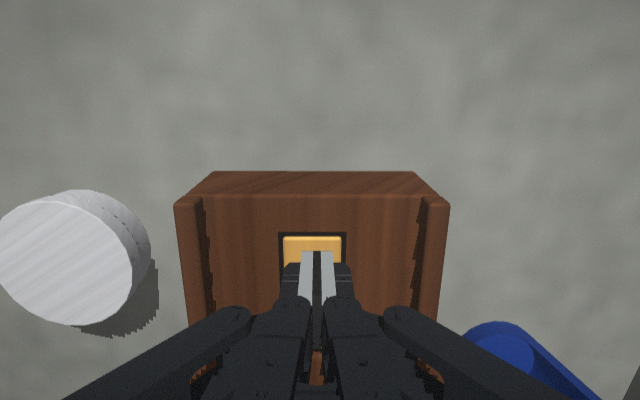

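The fingertips (columns 300–335, row ~252) sit on the pad, which is sunk almost to the deck. Force is 6.3 N, so the catch is fully down. I'll push forward along the box's x.

Request:
send_rows(deltas=[[[-0.004,0,0,0,0,0,-1],[-0.004,0,0,0,0,0,-1],[-0.004,0,0,0,0,0,-1],[-0.004,0,0,0,0,0,-1],[-0.004,0,0,0,0,0,-1],[-0.004,0,0,0,0,0,-1],[-0.004,0,0,0,0,0,-1],[-0.004,0,0,0,0,0,-1]]])

```text
time_s: 5.58
position: [0.508, -0.033, 0.0718]
tool_rot: [[-0.992, -0.125, -0.008], [-0.125, 0.992, 0.001], [0.008, 0.002, -1.0]]
ft_force: [-16.2, -3.2, 18.9]
grip_width: 0.0004
gripper_force: 10.2
```

The resistance is 16 N where about 1.5 N plus friction was expected, so I'll look before pushing on.

Run:
```python
from h import *
s=telemetry.observe();print(np.round(s['position'],4),np.round(s['ft_force'],2),np.round(s['wrist_torque'],2))
o=[]
a=np.radians(7.1);oo=np.array([.5782,-.0264]);R=np.array([[np.cos(a),np.sin(a)],[-np.sin(a),np.cos(a)]])
for n in('scene','top'):
    d,C=grab(n);P=cloud(d,C)
    B=(P[...,:2]-oo)@R.T;m=(P[...,2]>.072)&(P[...,2]<.079)&(abs(B[...,1])<.05)&(abs(B[...,0])<.12)
    x=B[m][:,0];print(n,m.sum(),np.percentile(x,[0,1,5,95,99,100]).round(4))
    if n=='scene': c=d['image'][165:265,240:370,::-1]; o=cv2.resize(c,None,fx=6,fy=6)[:600]
cv2.imwrite('pics/s2.png',o)
```

```text
[ 0.508  -0.033   0.0718] [-16.22  -3.2   18.86] [-0.54  2.82  0.02]
scene 1039 [-0.074  -0.062  -0.0517  0.0511  0.0552  0.0577]
top 793 [-0.0511 -0.0261 -0.016   0.0492  0.0519  0.0527]
```

View pics/s2.png

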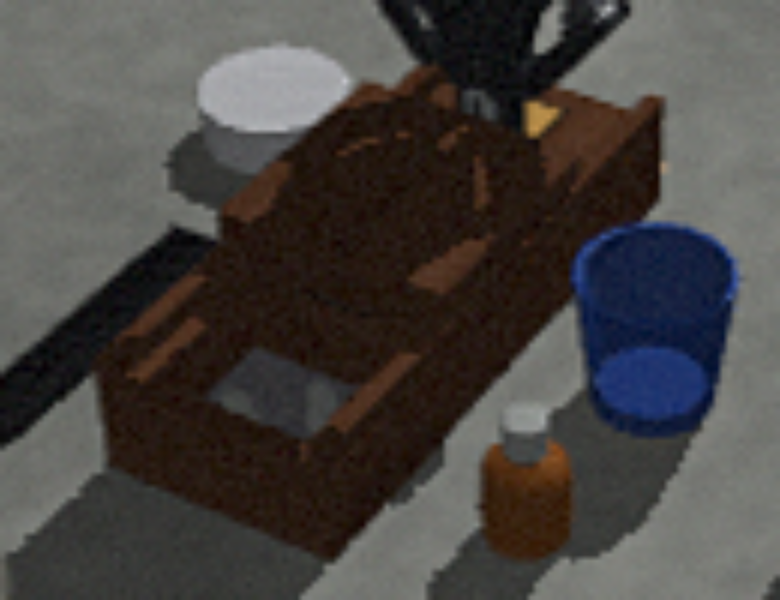

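The scene crop shows the lid moved forward, with its front at box x ≈ +53 mm, so the lid joint is about 0.025. The skid has therefore passed over the tooth, since the blocked position would be 0.015. The hand is at its rear edge and the pad is still down. The extra force is mostly downward pressure (19 N) and the friction from it, so I'll ease up 1 mm and read again.

Request:
send_rows(deltas=[[[0,0,-0.001,0,0,0,-1],[0,0,0,0,0,0,-1],[0,0,0,0,0,0,-1]]])

```text
time_s: 6.05
position: [0.5095, -0.0329, 0.0724]
tool_rot: [[-0.992, -0.124, -0.004], [-0.124, 0.992, 0.001], [0.004, 0.001, -1.0]]
ft_force: [-5.9, 0.3, 6.4]
grip_width: -0.0001
gripper_force: 3.5
```

Request:
send_rows(deltas=[[[-0.003,0,0,0,0,0,-1],[-0.003,0,0,0,0,0,-1],[-0.003,0,0,0,0,0,-1],[0,0,0,0,0,0,-1]]])

```text
time_s: 6.55
position: [0.519, -0.0318, 0.0724]
tool_rot: [[-0.992, -0.124, -0.003], [-0.124, 0.992, 0.001], [0.003, 0.001, -1.0]]
ft_force: [-3.5, 1.0, 5.1]
grip_width: -0.0
gripper_force: 2.8
```

Now it moves freely at about 3.5 N. Continuing.

Request:
send_rows(deltas=[[[-0.005,0,0,0,0,0,-1],[-0.005,0,0,0,0,0,-1],[-0.005,0,0,0,0,0,-1],[-0.005,0,0,0,0,0,-1],[-0.005,0,0,0,0,0,-1],[-0.005,0,0,0,0,0,-1],[-0.005,0,0,0,0,0,-1],[-0.005,0,0,0,0,0,-1],[-0.005,0,0,0,0,0,-1],[-0.005,0,0,0,0,0,-1],[0,0,0,0,0,0,-1]]])

```text
time_s: 7.92
position: [0.5695, -0.0257, 0.0723]
tool_rot: [[-0.992, -0.124, -0.001], [-0.124, 0.992, 0.0], [0.001, 0.001, -1.0]]
ft_force: [-1.1, 1.3, -0.2]
grip_width: -0.0
gripper_force: 0.7
```

Request:
send_rows(deltas=[[[-0.003,0,0,0,0,0,-1],[-0.003,0,0,0,0,0,-1],[-0.003,0,0,0,0,0,-1],[0,0,0,0,0,0,-1]]])

```text
time_s: 8.43
position: [0.5791, -0.0249, 0.0727]
tool_rot: [[-0.992, -0.124, 0.001], [-0.124, 0.992, -0.0], [-0.001, -0.0, -1.0]]
ft_force: [-0.7, -0.8, 0.3]
grip_width: -0.0004
gripper_force: 0.2
```

Request:
send_rows(deltas=[[[-0.002,0,0,0,0,0,-1],[-0.002,0,0,0,0,0,-1],[0,0,0,0,0,0,-1],[0,0,0,0,0,0,-1]]])

```text
time_s: 8.93
position: [0.583, -0.0244, 0.073]
tool_rot: [[-0.992, -0.124, 0.001], [-0.124, 0.992, -0.0], [-0.001, -0.0, -1.0]]
ft_force: [0.7, -0.1, 0.2]
grip_width: 0.0001
gripper_force: 0.0
```

```bash
cat > chk.py <<'E'
from h import *
s=telemetry.observe();print(np.round(s['position'],4),np.round(s['ft_force'],2))
a=np.radians(7.1);oo=np.array([.5782,-.0264]);R=np.array([[np.cos(a),np.sin(a)],[-np.sin(a),np.cos(a)]])
for n in('scene','top'):
    d,C=grab(n);P=cloud(d,C)
    B=(P[...,:2]-oo)@R.T;m=(P[...,2]>.072)&(P[...,2]<.079)&(abs(B[...,1])<.05)&(abs(B[...,0])<.15)
    print(n,m.sum(),np.percentile(B[m][:,0],[0,1,5,95,99,100]).round(4))
    m=(abs(B[...,1])<.009)&(B[...,0]>-.11)&(B[...,0]<-.06);print('pad z',m.sum(),np.nanmedian(P[m][:,2]) if m.any() else None)
    cv2.imwrite(f'pics/{n}_e.png',cv2.resize(d['image'][160:270,230:370,::-1] if n=='scene' else d['image'][130:260,270:410,::-1],None,fx=4,fy=4))
E
python3 chk.py
```

```text
[ 0.583  -0.0244  0.073 ] [ 0.7  -0.08  0.16]
scene 1208 [-0.0003  0.0129  0.023   0.1267  0.1307  0.133 ]
pad z 152 0.3617480417768545
top 550 [0.0365 0.0693 0.0768 0.1249 0.1265 0.127 ]
pad z 252 0.3907170245444767
```

The lid front is at about 127–130 mm, so the joint is about 0.1. I'll confirm by feeling for the stop.

Request:
send_rows(deltas=[[[-0.001,0,0,0,0,0,-1],[-0.001,0,0,0,0,0,-1],[0,0,0,0,0,0,-1]]])

```text
time_s: 9.4
position: [0.5835, -0.0242, 0.073]
tool_rot: [[-0.992, -0.124, -0.003], [-0.124, 0.992, -0.0], [0.003, 0.0, -1.0]]
ft_force: [-7.1, -2.4, 5.2]
grip_width: 0.0004
gripper_force: 4.0
```

The stop is felt: the TCP held at 0.5835 against 7 N. I'll back off, rise and check.

Request:
send_rows(deltas=[[[0.004,0,0,0,0,0,-1],[0.006,0,-0.003,0,0,0,-1],[0,0,-0.02,0,0,0,-1],[0,0,-0.04,0,0,0,-1],[0.02,0,-0.05,0,0,0,-1],[0.05,0,-0.05,0,0,0,-1],[0.05,0,-0.02,0,0,0,-1],[0.05,0,0,0,0,0,-1],[0.05,0,0,0,0,0,-1],[0,0,0,0,0,0,-1]]])

```text
time_s: 10.65
position: [0.3598, -0.0515, 0.2504]
tool_rot: [[-0.993, -0.122, 0.001], [-0.122, 0.993, -0.0], [-0.001, -0.0, -1.0]]
ft_force: [1.7, -0.2, 0.9]
grip_width: 0.0002
gripper_force: 0.0
```

```bash
python3 chk.py; python3 -c "
import cv2,numpy as np
a=cv2.imread('pics/scene_e.png');b=cv2.imread('pics/top_e.png');a=a[:440,:560]
cv2.imwrite('pics/end.png',cv2.resize(np.hstack([a,b[:440]]),(800,314)))"
```

```text
[ 0.3598 -0.0515  0.2504] [ 1.66 -0.2   0.93]
scene 1165 [0.0185 0.0213 0.0276 0.1276 0.131  0.1324]
pad z 74 0.05443862763509211
top 1466 [0.0153 0.0166 0.0212 0.1216 0.1264 0.128 ]
pad z 126 0.05579274530319078
```

View pics/end.png

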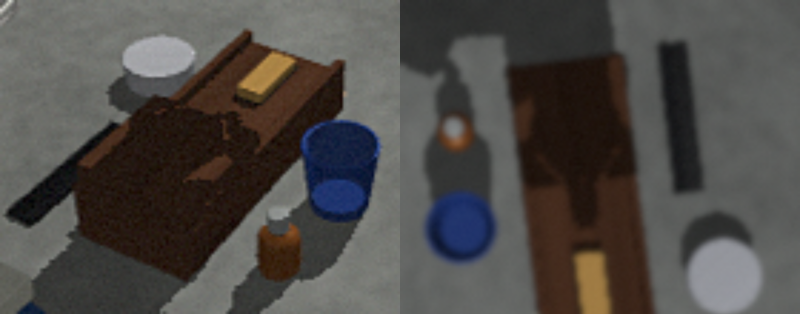

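The picture shows the lid fully over the pocket, with its edges at box x 15–128 mm (joint ≈ 0.100). The pad is back up at 56 mm and clear of the lid (crop, about (265,75)). The other objects look undisturbed and the hand is clear.

```bash
python3 -c "
from rig import env
print(env.close_job())"
```

```text
the job is handed in; nothing more can be done
None
```

The lid is fully shut at its stop, the catch has sprung back up behind it, and the hand is well clear; I handed the job in after about 11 s of robot time, with nothing else on the dresser visibly moved.

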